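# Refill the sprung tin lane of a coffee bar

## Task

Put the round steel coffee tin into the open mouth of the refill lane on the counter, then push it in with care, through the sprung one-way gate, until the gate snaps shut behind it. Stop pushing as soon as it has, without ramming the sprung plate behind hard against its end stop, and let the plate ease the tin back, so that it stands upright, held between the plate and the shut gate. Leave the other things standing where they are.

Things in the scene. Friction and masses are not known exactly. Their poses are not given: they have to be found in the camera images.
- tin_mid (a point): centre, half-way up, of the coffee tin: a plain closed steel cylinder, 60 mm in diameter and 80 mm high, 0.2 to 0.42 kg, standing upright and loose on the counter to the left or right of the lane. It has no handle; the steel jug, which has one, stands on the other side.
- lane: the refill lane: an aluminium tray fixed to the counter, 255 mm long, 124 mm wide, turned by up to 0.3 rad. Origin on the counter, on the centre line, below the nominal gate plane; x = the push direction (away from the robot), z up. Floor 6 mm up, x = -120 to +135 mm. Side rails (tops 32 mm up): a funnel 112 mm wide at x = -120, 65 mm at -33 mm, then straight.
- lane_mouth (a point): point on the lane's floor on its centre line at lane x = -62 mm, 6 mm above the counter; axes as the lane. A tin set down with its underside centred here stands freely in the funnel (rails about 76 mm apart), before the gate.
- lane_home (a point): point on the lane's floor at lane x = +32 mm: nominal centre of the tin's underside when home. The feed unit (gate, plate and hood, one piece clamped astride the tray) may sit up to 10 mm before or behind its nominal place, unmeasured; the real home shifts with it and must be felt, or seen at the gate. All lane x here are for the nominal place.
- lane_hood (a point): nominal front end of the hood, on the centre line, 91 mm above the counter: two steel bars (tops 97 mm up) run over the lane from here, lane x = +45 mm, in +x; cross piece and end block from x = +78 mm rise to 104 mm. The tin, 86 mm up at its top, passes below. The bars keep a tin from being put in behind the gate from above.
- gate (a joint): the gate: steel flap 36 mm long, 4 mm thick, 11 to 33 mm up, at lane x = 0, from a pin (40 mm high) at lane y = -38 mm nearly to the centre line. In rad: 0 = shut, up to 1.5 as it swings in, +x. The tin opens it with some 10 N; it rides on the tin's flank and snaps shut by itself when the tin's centre is about 22 mm past home. Fingers over 42 mm up clear it.
- pusher (a joint): black sprung plate facing the gate, 10 to 66 mm up. In m: 0 = relaxed (face at lane x = +54 mm), grows as the tin presses it in: 1.5 N at first, 0.18 N more per mm. The gate snaps shut with it about 30 mm in; rigid end stop at 34 mm; over 16 N between tin and plate is too much. Let go, it slides the tin back onto the shut gate (home, 8 mm in), or out again if the gate is open.
- jug: a bystander: an open steel milk jug, 82 mm in diameter, 95 mm high, with a side handle; origin at the centre of its underside. It stands across the lane from the tin and is to be left alone.
- tamper: a bystander: a dark steel coffee tamper, 58 mm in diameter, 92 mm high, behind on the left; origin at the centre of its underside.
- cups: a bystander: a tower of paper cups, 80 mm in diameter, 150 mm high, behind on the right; origin at the centre of its underside.
Mind the look-alikes: they are no part of the job. What is shaped like the part that bears tin_mid but green or pink is not meant.

How it is judged:
By the outcome, as a careful person would: the job done as asked, in the order asked, and still so for the second after the job is handed in, with the robot touching nothing.
It also fails if it takes over 64 s, if anything falls off the work surface, if the arm or the gripper's body presses on something with over 40 N, if the wrist force passes 120 N, or if a joint passes its speed limit or range.

## Robot

A 6-joint arm with a two-finger parallel gripper is mounted at the origin on the work surface. World frame = base frame: x ahead of the robot, y to its left, z up, the work surface at z = 0. Lengths are in mm, angles in rad, forces in N, time in s.
With the tool pointing down it reaches from about 350 to 875 mm from the base axis. Payload 4.2 kg.
Tool frame: the origin (TCP) lies midway between the tips of the shut fingers; the grasp point (between the pads) lies 19 mm behind it (arm.tcp_to_grasp is the distance from the TCP to the grasp point, in mm); z points along the fingers, y is the line along which they close (so a half turn about z gives the same grasp; the last joint's range is limited). The gripper opens to 85 mm and grips with 20 to 120 N. Pads are 22 mm wide; open, the fingers measure 114 mm over their backs; the gripper's body (76 mm by 85 mm) begins 54 mm behind the grasp point. The pads swing forward as they close: fully open they stand 13 mm farther back than shut.
Start: joints at [-1.052, 0.385, 0.008, 0, -1.194, -0.259], TCP at [160.571, -604, 231.312] pointing down, gripper open.
Joint ranges: [-3.14, 3.14], [-1.21, 2.06], [-1.07, 1.41], [-3.16, 2.05], [-2.99, -0.16], [-3.1, 3.1]. Speed limits (rad/s): [2.79, 2.79, 3.14, 3.14, 3.14, 3.14].

## Interface

Orientations are given as a unit quaternion [x, y, z, w].
In Python, from bench import arm gives the robot as it stands.
- The arm moves only by the tool arm_command, never from a script. Its argument "rows" is a list of rows, each a list of 2 entries, a list of its own where there are three numbers: the shift along the tool's x, y, z as a fraction of full scale, then the turn, a rotation vector about the tool's x, y, z as a fraction of full scale. In form: [[[x, y, z], [wx, wy, wz]], ...]. A call has 1 to 5 rows; each row is the pose to reach, as a shift and turn from the pose commanded when the call began, along the tool's axes at that moment, turning the shorter way round; what a row does not reach only later rows make up. Full scale, the value 1, is 0.25 m for a shift and 180 degrees for a turn. A row lasts 1/10 s, in which the tool goes at most 50 mm and 8.59 degrees, less where a joint would pass 70% of its speed; a pose out of reach is approached as far as the arm can. A call with a number of a shift or a turn outside -1 to 1 is refused whole. A call with a gripper value outside its range is refused whole. "grip" is the opening, from 0 (shut) to 1 (fully open), set as the call begins (left out, the last holds). The fingers move at their own pace and stop on an object; the grip force is fixed at half the most. Time passes only in rows, so rows that repeat a pose let the fingers close. It gives the time, the measured TCP pose, the force, the opening and the grip force at its end, in the units of the state.
- arm.read_state(): the state, without advancing time (a new reading comes with each control period).
- arm.get_image(name): name is "scene" or "top" or "wrist"; returns (picture, depth): 420x560x3 uint8, blue, green, red; 420x560 float32, mm along the optical axis (not along the pixel's ray), 0 where there is no reading.
- arm.camera_info(name): a dict with "fx", "fy", "cx", "cy" (pixels), "extrinsics" (4x4, takes a point from camera to world coordinates). Camera axes: x right, y down, z forward; pixel columns grow to the right and rows downward; lengths in mm; the calibration is good to about 2 mm. A picture is of the moment at which its call begins: read the wrist's pose just before it. camera_info takes no time and is no camera call; for the wrist camera it gives the pose at the moment of the call.
- arm.job_done(): hands the job in; it is judged then, once.
Trained networks look in the newest picture that a camera, given by its name, has taken for a name from the list of things; names that differ only in an ending like _2 or _b are one class to them, and where a whole thing is asked for, a point or a joint stands for the part that bears it (a point fixed in the world has none). Each returns a list of dicts, best first, with "score" (0 to 1); they miss things now and then, are a little off and sometimes report something else, mostly with a low value. They report only what shows in the picture. A call takes as long as a camera call. They do not tell look-alikes from the thing itself.
- arm.spot_in(camera, query): "position" ([column, row] in pixels, amid what is visible of it).
The state is a dict: "clock": time; "joints": joint angles; "joint_vel": joint speeds; "joint_efforts": joint torques, N m; "position": TCP position; "ee_rot": TCP orientation; "contact_force": force on the tool from outside, world axes, zero at the start; "wrist_torque": the same for the moment, N m; "gripper_width": finger opening in mm; "grasp_force": force on a finger pad.
Only numpy, scipy, OpenCV 4.12 (cv2) and the standard library are available. Lean on these libraries where they do the work, as an engineer would, in place of code of your own. Each camera call takes 0.05 s, during which the arm holds its last target. There are 200 camera calls.

## Working session

There is one attempt and no reset: what is moved stays moved. The work goes in short steps, Python scripts to look and compute and a tool call to move; the robot and the scene stay as the last step left them, time stands still between calls to the robot, and variables do not carry over. Pictures are saved under pics/ and viewed, at most 10 in all, crops included, and the job is handed in when it is done.

Besides the shell and the picture viewer there is one more tool, called as name(argument=value, ...) on one line, values as JSON. arm_command: Moves the arm, as the interface text tells. Shift numbers are shares of 0.25 m and turn numbers shares of 180 degrees, none past 1 either way. Its arguments: {"type":"object","properties":{"rows":{"type":"array","items":{"type":"array"}},"grip":{"type":"number"}},"required":["rows"]}

```bash
mkdir -p pics
cat > h.py <<'E'
from bench import arm
import numpy as np, cv2
def snap(c,fn=None):
    im,d=arm.get_image(c)
    if fn: cv2.imwrite('pics/'+fn,im)
    return im,d
def pt(c,u,v,d,k=2,info=None):
    i=info or arm.camera_info(c); u0,v0=int(round(u)),int(round(v))
    w=d[max(0,v0-k):v0+k+1,max(0,u0-k):u0+k+1]; w=w[w>0]
    z=np.median(w) if w.size else np.nan
    T=np.array(i['extrinsics'])
    return (T@[(u-i['cx'])/i['fx']*z,(v-i['cy'])/i['fy']*z,z,1])[:3]
def cloud(c,d):
    i=arm.camera_info(c); v,u=np.indices(d.shape); T=np.array(i['extrinsics'])
    P=np.stack([(u-i['cx'])/i['fx']*d,(v-i['cy'])/i['fy']*d,d],-1)@T[:3,:3].T+T[:3,3]
    P[d<=0]=np.nan
    return P
E
python3 - <<'E'
from h import *
a,d=snap('top','top.png'); b,e=snap('scene','scene.png')
for c,D in(('top',d),('scene',e)):
    for q in('tin_mid','gate','pusher','jug','tamper','cups'):
        for r in arm.spot_in(c,q)[:3]: print(c,q,round(r['score'],2),np.round(r['position']),np.round(pt(c,*r['position'],D)))
s=arm.read_state(); print(s['clock'],s['position'],s['ee_rot'],s['contact_force'])
E
```

```text
top tin_mid 0.82 [362. 302.] [ 344. -243.   81.]
top tin_mid 0.78 [396. 246.] [ 456. -318.   81.]
top tin_mid 0.76 [413. 303.] [ 342. -347.   81.]
top gate 0.49 [261. 196.] [574. -34.  21.]
top pusher 0.57 [260. 167.] [632. -32.  65.]
top jug 0.98 [ 88. 250.] [452. 363.   6.]
top tamper 0.98 [124. 152.] [672. 279.  49.]
top cups 0.55 [380. 150.] [ 644. -276.  151.]
scene tin_mid 0.81 [233. 150.] [ 476. -301.   73.]
scene tin_mid 0.76 [266. 169.] [ 456. -192.   66.]
scene tin_mid 0.72 [284. 145.] [ 361. -229.   71.]
scene gate 0.42 [271. 240.] [574. -37.  23.]
scene pusher 0.55 [252. 255.] [668.  13. 102.]
scene pusher 0.19 [276. 241.] [559. -38.   7.]
scene jug 0.59 [447. 312.] [483. 335.  91.]
scene tamper 0.83 [354. 378.] [688. 296.  71.]
scene cups 0.8 [168. 188.] [ 692. -257.  107.]
0.7 [ 160.5633984  -603.99456628  231.35549697] [-1.29543003e-01  9.91573804e-01 -2.59520220e-05  7.67234935e-06] [ 0.29818357  0.20173681 -0.44762449]
```

View pics/top.png

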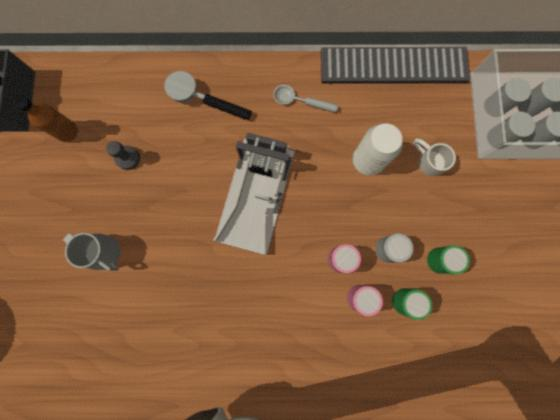

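View pics/scene.png

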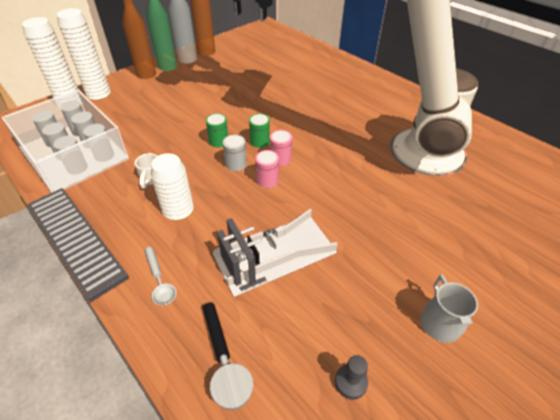

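The tin could be confused with these, in top-view pixels: pinks at (345,258) and (367,300), greens at (412,303) and (448,260), and grey steel at (396,246). I choose the grey steel one and will check it in a crop. The lane sits around (255,195), pointing up and slightly right. The jug is at (88,250).

```bash
cat > m.py <<'E'
from h import *
im,d=snap('top'); P=cloud('top',d); X,Y,Z=P[...,0],P[...,1],P[...,2]
def circ(u,v,r=45):
    m=(np.hypot(X-u[0],Y-u[1])<r)&(Z>74)&(Z<88)
    c,rad=cv2.minEnclosingCircle(P[m][:,:2].astype(np.float32)); return np.round(c,1),round(rad,1),round(float(np.median(Z[m])),1),np.round(np.median(im[m],0))
for u in((456,-318),(344,-243),(342,-347)): print(circ(u,0))
m=(np.abs(X-570)<170)&(np.abs(Y+20)<110)
print('counter',np.nanmedian(Z[(np.abs(X-450)<40)&(np.abs(Y-150)<40)]))
lm=m&(Z>3.5)&(Z<45)
k=cv2.morphologyEx(lm.astype(np.uint8),cv2.MORPH_OPEN,np.ones((3,3)))
n,l,st,_=cv2.connectedComponentsWithStats(k); i=1+np.argmax(st[1:,4]); 
print('rect',cv2.minAreaRect(P[l==i][:,:2].astype(np.float32)))
# ortho height map 1mm/px, x up
g=np.zeros((340,260,3),np.uint8)
# supersample: colour + height side by side
G=np.zeros((340,260),np.float32)
for x,y,z,c in zip(X[m],Y[m],Z[m],im[m]):
    r,cc=int(740-x),int(90-y+20)
    if 0<=r<338 and 0<=cc<258: G[r:r+2,cc:cc+2]=z; g[r:r+2,cc:cc+2]=c
H=cv2.applyColorMap(np.clip(G*2.4,0,255).astype(np.uint8),cv2.COLORMAP_JET)
o=np.hstack([g,H]); 
cv2.imwrite('pics/lane.png',cv2.resize(o,None,fx=1.5,fy=1.5))
cv2.imwrite('pics/crop.png',cv2.resize(im[215:330,320:480],None,fx=4,fy=4))
E
python3 m.py
```

```text
(array([ 454.6, -323.6]), 30.2, 80.9, array([159., 172., 179.]))
(array([ 345.8, -255. ]), 30.0, 81.1, array([161., 173., 184.]))
(array([ 338.9, -355.3]), 30.2, 80.9, array([158., 171., 176.]))
counter 1.1125788578200968
rect ((566.2678833007812, -13.394065856933594), (124.51312255859375, 225.37962341308594), 74.93303680419922)
```

View pics/lane.png

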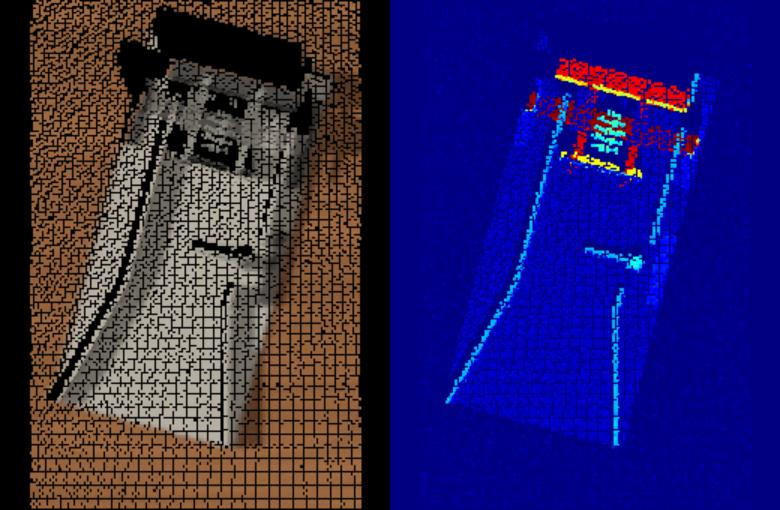

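View pics/crop.png

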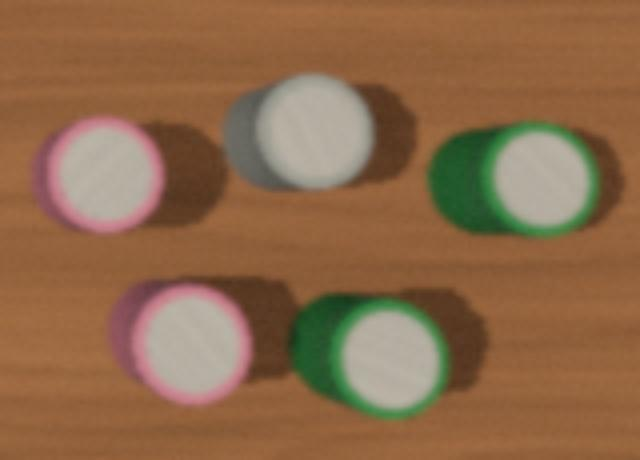

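The crop confirms the choice: the plain grey cylinder at crop (313,130) is the steel tin, and its neighbours have pink or green rims. In the lane map the rails are cyan, the shut gate is near (612,258), and the plate's front is near (600,165). The hood bars sit inside ±25 mm, so fingers on the tin's sides stay clear of them. Next I fit the lane pose.

```bash
cat > fit.py <<'E'
from h import *
from scipy.optimize import least_squares
im,d=snap('top'); P=cloud('top',d); Z=P[...,2]
A=(np.abs(P[...,0]-570)<170)&(np.abs(P[...,1]+20)<110)
R=P[A&(Z>29)&(Z<36)][:,:2]
def L(p,Q): c,s=np.cos(p[2]),np.sin(p[2]); q=Q-p[:2]; return np.c_[q@[c,s],q@[-s,c]]
def f(x): return np.interp(x,[-120,-33,135],[56,32.5,32.5])
def res(p,Q=R,w=2):
    q=L(p,Q); return np.r_[np.abs(q[:,1])-f(q[:,0])-w, ]
def cost(p):
    q=L(p,R); ok=(np.abs(q[:,1])>22)
    r=np.where(ok,res(p),0)
    front=np.percentile(q[ok,0],1)+120
    return np.r_[np.clip(r,-8,8),3*front]
s=least_squares(cost,[570,-25,-.26],loss='soft_l1',diff_step=1e-4); p=s.x
print('lane',np.round(p,3),np.median(np.abs(res(p))))
q=L(p,P[A][:,:2]); z=Z[A]
ed=q[(z>4)&(z<9)]; print('floor x/y range',np.percentile(ed,[.3,99.7],0).round(1))
for n,a,b in(('gate',28,38),('plate',60,70),('bars',92,100)):
    m=(z>a)&(z<b)&(np.abs(q[:,1])<26); 
    if n=='gate': m&=np.abs(q[:,0])<15
    print(n,m.sum(),np.percentile(q[m],[2,50,98],0).round(1).tolist(),np.median(z[m]))
m=(z>92)&(z<115);print('hood all',np.percentile(q[m],[1,99],0).round(1).tolist(), z[m].max())
for x in range(30,110,8):
    mm=m&(np.abs(q[:,0]-x)<4); print(x,np.unique((q[mm,1]//6*6).astype(int)))
np.save('lane.npy',p)
T=P[(Z>74)&(Z<88)&(P[...,0]>300)&(P[...,0]<500)&(P[...,1]<-150)&(P[...,1]>-500)]
from scipy.cluster.hierarchy import fclusterdata
k=fclusterdata(T[::2,:2],10,'distance')
for i in np.unique(k):
    if (k==i).sum()>50: print('cyl',np.round(cv2.minEnclosingCircle(T[::2][k==i][:,:2].astype(np.float32))[0],1))
E
python3 fit.py
```

```text
lane [ 5.72832e+02 -1.88340e+01 -3.02000e-01] 3.3406756667684636
floor x/y range [[-166.  -114.7]
 [ 144.8  109.8]]
gate 25 [[0.1, -24.8], [1.7, -13.1], [4.6, -1.3]] 32.88280320691683
plate 87 [[54.9, -23.2], [59.8, 3.3], [109.0, 24.5]] 65.79979172893195
bars 250 [[48.9, -24.2], [109.4, -1.1], [121.3, 25.5]] 95.66707601395001
hood all [[49.8, -49.4], [121.2, 62.5]] 108.70162835737267
30 []
38 []
46 [-18 -12  18  24]
54 [-18 -12  18  24]
62 [-18 -12  18  24]
70 [-18 -12  18  24]
78 [-48 -42 -36 -30 -24 -18 -12  -6   0   6  12  18  24  30  36  42  48  54
  60]
86 [-54 -48 -42 -36 -30 -24 -18 -12  -6   0   6  12  18  24  30  36  42  48
  54  60]
94 [-54 -48 -42 -36 -30 -24 -18 -12  -6   0   6  12  18  24  30  36  42  48
  54  60]
102 [-18 -12  18  24  36  42  48]
cyl [ 429.3 -437.9]
cyl [ 454.4 -323.6]
cyl [ 338.5 -355.3]
cyl [ 432.2 -213. ]
cyl [ 345.6 -255. ]
```

```bash
cat > fit2.py <<'E'
from fit import *
print('-----')
p0=np.array([572.,-22,-.263]); 
q=L(p0,R); ok=(np.abs(q[:,1])>26)&(np.abs(q[:,1])<65)&(q[:,0]>-125); Q=R[ok]
def c2(v): 
    q=L(v[:3],Q); return np.abs(q[:,1])-f(q[:,0])-v[3]
s=least_squares(c2,[*p0,2],loss='soft_l1',f_scale=1.); p=s.x[:3]
r=c2(s.x); q=L(p,Q); print(s.x.round(3),np.median(abs(r)),'front',np.percentile(q[:,0],[0,1,2]).round(1))
for a,b in((-120,-80),(-80,-40),(-30,10),(10,60),(60,130)):
    for sg in(1,-1):
        m=(q[:,0]>a)&(q[:,0]<b)&(q[:,1]*sg>0)
        if m.sum()>3: print(a,b,sg,m.sum(),np.median(r[m]).round(1),np.median(q[m,1]).round(1))
q=L(p,P[A][:,:2])
m=(z>92)&(z<115)
for lo,hi in((46,72),): 
    b=q[m&(q[:,0]>lo)&(q[:,0]<hi)]; print('bars y',b[b[:,1]>0][:,1].mean(),b[b[:,1]<0][:,1].mean(), 'front',b[:,0].min())
m=(z>28)&(z<38)&(np.abs(q[:,0])<15)&(np.abs(q[:,1])<26); print('gate fit',np.polyfit(q[m,1],q[m,0],1), np.percentile(q[m],[2,98],0))
m=(z>60)&(z<70)&(np.abs(q[:,0]-60)<14); print('plate',np.percentile(q[m],[2,50,98],0))
fl=(z>4.5)&(z<9)
for x in range(-110,60,30):
    mm=fl&(np.abs(q[:,0]-x)<15); print('floor',x,np.percentile(q[mm,1],[3,97]))
fm=fl&(np.abs(q[:,1])<45); h,e=np.histogram(q[fm,0],bins=np.arange(-135,-99,3)); print(e,h)
np.save('lane.npy',p)
E
python3 fit2.py|sed -n '/-----/,$p'
```

```text
-----
[ 5.56209e+02 -1.38240e+01 -2.95000e-01  6.49100e+00] 1.5017657356450114 front [-104.2  -99.9  -97.5]
-120 -80 1 21 -1.2 54.3
-120 -80 -1 19 1.6 -55.4
-80 -40 1 38 0.6 47.1
-80 -40 -1 37 -0.7 -46.0
-30 10 1 35 -1.5 37.5
-30 10 -1 28 -5.9 -33.1
10 60 1 42 -0.5 38.5
10 60 -1 31 1.7 -40.7
60 130 1 49 1.5 40.4
60 130 -1 41 1.4 -40.4
bars y 23.007690357155457 -12.90139002104372 front 64.14718630169583Traceback (most recent call last):
  File "fit2.py", line 17, in <module>
    m=(z>28)&(z<38)&(np.abs(q[:,0])<15)&(np.abs(q[:,1])<26); print('gate fit',np.polyfit(q[m,1],q[m,0],1), np.percentile(q[m],[2,98],0))
                                                                              ~~~~~~~~~~^^^^^^^^^^^^^^^^^
    raise TypeError("expected non-empty vector for x")
TypeError: expected non-empty vector for x
```

First I move above the tin and turn the fingers to the lane's yaw.

arm_command(rows=[[[-0.712,0.391,0],[0,0,0.172]],[[-0.712,0.391,0],[0,0,0.172]],[[-0.712,0.391,0],[0,0,0.172]],[[-0.712,0.391,0],[0,0,0.172]],[[-0.712,0.391,0],[0,0,0.172]]], grip=1)

```text
clock: 1.35
position: [310.0, -461.2, 231.7]
ee_rot: [0.139, 0.99, 0.0, 0.0]
contact_force: [-0.9, -0.8, -0.1]
gripper_width: 85.4
grasp_force: 0.0
```

```bash
cat >> h.py <<'E'
from scipy.spatial.transform import Rotation as Ro
def to(xy,z=None,yaw=None):
    "shift fractions to reach world xy,z ; yaw= lane yaw wanted (tool y = +-lane y)"
    s=arm.read_state(); R=Ro.from_quat(s['ee_rot']); p=np.array(s['position'])
    t=np.array([xy[0],xy[1],p[2] if z is None else z]); v=R.inv().apply(t-p)/250
    M=R.as_matrix(); ty=np.arctan2(M[1,1],M[0,1])-np.pi/2
    print('t',round(s['clock'],2),'pos',p.round(1),'yaw',round(ty,4),'tz',M[:,2].round(3),'F',np.round(s['contact_force'],1),'w',round(s['gripper_width'],1))
    print('shift',v.round(4),'turn',None if yaw is None else round(-(yaw-ty)/np.pi,4))
E
cat > a.py <<'E'
from h import *
to((454.5,-323.6),180,-.28)
E
python3 a.py
```

```text
t 1.35 pos [ 310.  -461.2  231.7] yaw -0.2784 tz [ 0.001 -0.    -1.   ] F [-0.9 -0.8 -0.1] w 85.4
shift [-0.4043  0.6882  0.2073] turn 0.0005
```

arm_command(rows=[[[-0.41,0.7,0.15],[0,0,0]],[[-0.41,0.7,0.15],[0,0,0]],[[-0.41,0.7,0.15],[0,0,0]],[[-0.41,0.7,0.15],[0,0,0]],[[-0.41,0.7,0.15],[0,0,0]]])

```text
clock: 1.85
position: [457.0, -321.1, 192.6]
ee_rot: [0.137, 0.991, 0.0, -0.0]
contact_force: [0.4, 0.3, 0.5]
gripper_width: 85.3
grasp_force: 0.0
```

```bash
cat > a.py <<'E'
from h import *
to((454.5,-323.6),57,-.28)
im,d=snap('wrist','w1.png'); P=cloud('wrist',d); Z=P[...,2]
to((454.5,-323.6),57,-.28)
m=(np.hypot(P[...,0]-454.5,P[...,1]+323.6)<42)&(Z>72)&(Z<90)
print(m.sum(),cv2.minEnclosingCircle(P[m][:,:2].astype(np.float32)),np.median(Z[m]),np.median(P[m],0),im[m].mean(0))
E
python3 a.py
```

```text
t 1.85 pos [ 457.  -321.1  192.6] yaw -0.275 tz [-0.001  0.001 -1.   ] F [0.4 0.3 0.5] w 85.3
shift [ 0.0065 -0.0125  0.5425] turn 0.0016
t 1.9 pos [ 456.3 -322.   192.9] yaw -0.2759 tz [-0.001  0.001 -1.   ] F [-0.9 -0.2  0.4] w 85.2
shift [ 0.0045 -0.0083  0.5437] turn 0.0013
4127 ((454.3088073730469, -326.28790283203125), 29.91670036315918) 80.87611531725267 [ 452.67258518 -325.66820421   80.87611532] [174.46401745 191.74509329 200.90016961]
```

View pics/w1.png

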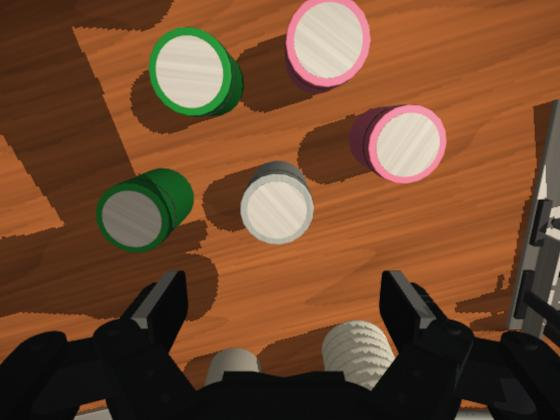

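The wrist view shows the steel tin at (277,208), between the open fingers at (160,300) and (400,300), with the neighbours clear. Now I descend around it.

arm_command(rows=[[[0.004,-0.012,0.1],[0,0,0]],[[0.004,-0.012,0.3],[0,0,0]],[[0.004,-0.012,0.48],[0,0,0]],[[0.004,-0.012,0.61],[0,0,0]],[[0.004,-0.012,0.61],[0,0,0]]])

```text
clock: 2.4
position: [448.5, -326.4, 37.1]
ee_rot: [0.141, 0.99, 0.001, -0.005]
contact_force: [-0.2, 0.0, -0.3]
gripper_width: 85.4
grasp_force: 0.0
```

arm_command(rows=[[[0,0,0],[0,0,0]],[[0,0,0],[0,0,0]],[[0,0,0],[0,0,0]],[[0,0,0],[0,0,0]],[[0,0,0],[0,0,0]]], grip=0)

```text
clock: 2.9
position: [454.5, -327.6, 44.1]
ee_rot: [0.139, 0.99, -0.001, 0.003]
contact_force: [-0.2, -0.1, 7.0]
gripper_width: 58.4
grasp_force: 65.3
```

```bash
cat > a.py <<'E'
from h import *
to((454.3,-325),40,-.28); print(arm.read_state()['grasp_force'])
E
python3 a.py
```

```text
t 2.9 pos [ 454.5 -327.6   44.1] yaw -0.2799 tz [ 0.005 -0.003 -1.   ] F [-0.2 -0.1  7. ] w 58.4
shift [0.0037 0.01   0.0162] turn 0.0
65.27326941490173
```

arm_command(rows=[[[0,0,-0.1],[0,0,0]],[[0,0,-0.25],[0,0,0]],[[0,0,-0.4],[0,0,0]],[[0,0,-0.5],[0,0,0]],[[0,0,-0.5],[0,0,0]]])

```text
clock: 3.4
position: [454.5, -327.4, 170.5]
ee_rot: [0.14, 0.99, -0.001, 0.004]
contact_force: [0.1, -0.1, -4.0]
gripper_width: 58.8
grasp_force: 65.9
```

```bash
cat > b.py <<'E'
from h import *
to((530,-150),None,-.28)
im,d=snap('top'); i=arm.camera_info('top'); T=np.array(i['extrinsics'])
K=np.array([[i['fx'],0,i['cx']],[0,i['fy'],i['cy']],[0,0,1]]); W=np.linalg.inv(T)
# ortho rectify plane z=7, 0.5 mm/px : col=(160-y... ) 
S=2
def ortho(im,z0,x1=720,y1=110,h=300,w=240):
    r,c=np.indices((h*S,w*S)); G=np.stack([x1-r/S,y1-c/S,np.full(r.shape,z0),np.ones(r.shape)],-1)@W.T
    uv=G[...,:3]@K.T; uv=uv[...,:2]/uv[...,2:]
    return cv2.remap(im,uv[...,0].astype(np.float32),uv[...,1].astype(np.float32),cv2.INTER_CUBIC)
o=ortho(im,6)
hsv=cv2.cvtColor(o,cv2.COLOR_BGR2HSV)
cv2.imwrite('pics/ortho.png',o); 
w=(hsv[...,1]<70)&(hsv[...,2]>60); k=cv2.morphologyEx(w.astype(np.uint8),cv2.MORPH_OPEN,np.ones((5,5)))
n,l,st,_=cv2.connectedComponentsWithStats(k); j=1+np.argmax(st[1:,4]); cn=cv2.findContours((l==j).astype(np.uint8),0,1)[0][0][:,0,:]
print(cv2.minAreaRect(cn.astype(np.float32)))
XY=np.c_[720-cn[:,1]/S,110-cn[:,0]/S]
p=np.array([572,-22,-.27]); c,s=np.cos(p[2]),np.sin(p[2]); q=np.c_[(XY-p[:2])@[c,s],(XY-p[:2])@[-s,c]]
for x in range(-130,140,20):
    m=np.abs(q[:,0]-x)<10; print(x,q[m,1].min().round(1) if m.any() else '',q[m,1].max().round(1) if m.any() else '')
f=q[(q[:,0]<-110)&(np.abs(q[:,1])<50)]; print('front',np.polyfit(f[:,1],f[:,0],1))
E
python3 b.py
```

```text
t 3.4 pos [ 454.5 -327.4  170.5] yaw -0.2801 tz [ 0.008 -0.003 -1.   ] F [ 0.1 -0.1 -4. ] w 58.8
shift [-9.410e-02  7.654e-01  1.000e-04] turn -0.0
((247.9576416015625, 262.44091796875), (277.0558166503906, 540.9144897460938), 14.553573608398438)
-130 -49.8 60.7
-110 -57.0 69.5
-90 -57.2 67.8
-70 -56.8 68.1
-50 -57.6 68.1
-30 -57.8 68.7
-10 -56.2 68.7
10 -55.8 68.6
30 -55.9 69.0
50 -56.2 68.8
70 -54.8 67.1
90 -45.7 66.9
110 -54.8 83.2
130 -55.2 81.5
front [-7.46980561e-03 -1.20165946e+02]
```

View pics/ortho.png

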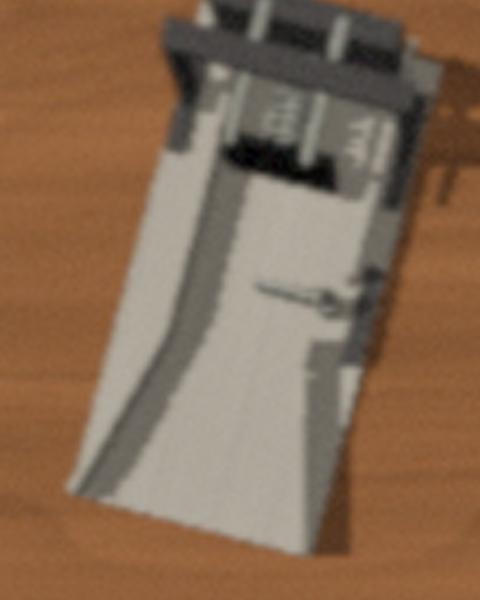

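The ortho view shows the tray clearly: its front edge runs from (70,490) to (305,555), the shut gate lies at (255–335,285–300), and the plate is at (280,165). The lane origin comes out at about (573.3, -16.9) with yaw -0.262, so the mouth is at (513.4, -0.8). I carry the tin there.

arm_command(rows=[[[0.02,0.18,0],[0,0,-0.006]],[[0.04,0.36,0],[0,0,-0.006]],[[0.06,0.54,0],[0,0,-0.006]],[[0.08,0.72,0],[0,0,-0.006]],[[0.1,0.9,0],[0,0,-0.006]]])

```text
clock: 3.95
position: [489.0, -101.7, 163.9]
ee_rot: [0.131, 0.991, -0.0, -0.002]
contact_force: [1.2, 0.4, -4.1]
gripper_width: 59.0
grasp_force: 66.7
```

arm_command(rows=[[[0.02,0.15,0],[0,0,0]],[[0.034,0.3,0],[0,0,0]],[[0.034,0.42,0],[0,0,0]],[[0.034,0.42,0],[0,0,0]],[[0.034,0.42,0],[0,0,0]]])

```text
clock: 4.45
position: [508.2, 0.6, 164.1]
ee_rot: [0.13, 0.992, -0.001, -0.002]
contact_force: [-1.0, -1.1, -3.4]
gripper_width: 58.5
grasp_force: 67.0
```

```bash
cat > a.py <<'E'
from h import *
to((513.4,-.8),50,-.262)
snap('wrist','w2.png'); to((513.4,-.8),50,-.262)
E
python3 a.py
```

```text
t 4.45 pos [508.2   0.6 164.1] yaw -0.2607 tz [-0.005 -0.001 -1.   ] F [-1.  -1.1 -3.4] w 58.5
shift [-0.0235  0.0009  0.4563] turn 0.0004
t 4.5 pos [ 5.083e+02 -1.000e-01  1.644e+02] yaw -0.2618 tz [-0.004 -0.001 -1.   ] F [-0.5 -0.5 -3.6] w 58.4
shift [-0.0224  0.0034  0.4576] turn 0.0001
```

View pics/w2.png

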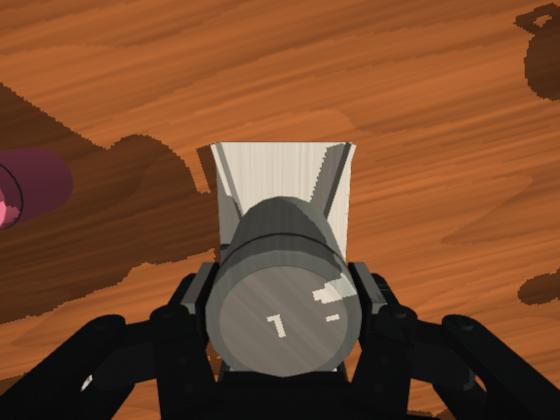

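The wrist view shows the held tin at (283,315), centred on the lane mouth at (284,142). I lower it now.

arm_command(rows=[[[-0.022,0.002,0.1],[0,0,0]],[[-0.022,0.002,0.25],[0,0,0]],[[-0.022,0.002,0.36],[0,0,0]],[[-0.022,0.002,0.42],[0,0,0]],[[-0.022,0.002,0.42],[0,0,0]]])

```text
clock: 5.0
position: [512.4, -2.6, 58.3]
ee_rot: [0.132, 0.991, -0.001, -0.004]
contact_force: [-0.5, -1.0, -3.8]
gripper_width: 58.4
grasp_force: 66.8
```

arm_command(rows=[[[0,0,0],[0,0,0]],[[0,0,0.01],[0,0,0]],[[0,0,0.02],[0,0,0]],[[0,0,0.02],[0,0,0]],[[0,0,0.02],[0,0,0]]])

```text
clock: 5.5
position: [515.5, -0.8, 56.7]
ee_rot: [0.13, 0.991, 0.0, 0.0]
contact_force: [0.9, 0.5, -4.1]
gripper_width: 58.9
grasp_force: 66.8
```

```bash
cat > a.py <<'E'
from h import *
to((513.4,-.8),50,-.262)
E
python3 a.py
```

```text
t 5.5 pos [515.5  -0.8  56.7] yaw -0.2616 tz [ 0.001  0.    -1.   ] F [ 0.9  0.5 -4.1] w 58.9
shift [ 0.008  -0.0023  0.0268] turn 0.0001
```

Still hanging free, so I lower it in 1.5 mm steps.

arm_command(rows=[[[0,0,0.006],[0,0,0]],[[0,0,0.012],[0,0,0]],[[0,0,0.016],[0,0,0]],[[0,0,0.016],[0,0,0]],[[0,0,0.016],[0,0,0]]])

```text
clock: 6.0
position: [515.3, -0.8, 52.2]
ee_rot: [0.13, 0.991, -0.0, -0.0]
contact_force: [-1.2, -0.1, -4.3]
gripper_width: 58.5
grasp_force: 66.8
```

arm_command(rows=[[[0,0,0.004],[0,0,0]],[[0,0,0.008],[0,0,0]],[[0,0,0.008],[0,0,0]],[[0,0,0.008],[0,0,0]]])

```text
clock: 6.4
position: [515.3, -0.8, 50.3]
ee_rot: [0.13, 0.991, -0.0, -0.0]
contact_force: [0.6, 0.6, -4.2]
gripper_width: 58.7
grasp_force: 67.0
```

arm_command(rows=[[[0,0,0.004],[0,0,0]],[[0,0,0.006],[0,0,0]],[[0,0,0.006],[0,0,0]]])

```text
clock: 6.7
position: [515.3, -0.8, 50.2]
ee_rot: [0.13, 0.991, -0.0, 0.0]
contact_force: [-3.8, 0.9, 6.2]
gripper_width: 58.7
grasp_force: 67.6
```

arm_command(rows=[[[0,0,0.004],[0,0,0]],[[0,0,0.004],[0,0,0]]])

```text
clock: 6.9
position: [515.3, -0.8, 50.1]
ee_rot: [0.13, 0.992, -0.0, 0.0]
contact_force: [-6.7, 1.7, 13.4]
gripper_width: 58.9
grasp_force: 68.6
```

The tin is on the lane floor. I relieve the load, release so it stands freely, then regrip.

arm_command(rows=[[[0,0,-0.007],[0,0,0]],[[0,0,-0.007],[0,0,0]]])

```text
clock: 7.1
position: [515.7, -0.7, 50.2]
ee_rot: [0.13, 0.991, 0.0, 0.001]
contact_force: [-1.1, 2.4, 2.0]
gripper_width: 58.9
grasp_force: 67.4
```

arm_command(rows=[[[0,0,0],[0,0,0]],[[0,0,0],[0,0,0]],[[0,0,0],[0,0,0]],[[0,0,0],[0,0,0]]], grip=0.9)

```text
clock: 7.5
position: [515.5, -0.8, 49.5]
ee_rot: [0.13, 0.991, -0.0, 0.0]
contact_force: [0.4, 0.1, 0.4]
gripper_width: 77.0
grasp_force: 0.0
```

```bash
cat > a.py <<'E'
from h import *
to((513.4,-.8),50,-.262)
im,d=snap('wrist','w3.png'); P=cloud('wrist',d); Z=P[...,2]
m=(np.hypot(P[...,0]-514,P[...,1])<42)&(Z>78)&(Z<95)
print(m.sum(),cv2.minEnclosingCircle(P[m][:,:2].astype(np.float32)),np.median(P[m],0))
E
python3 a.py
```

```text
t 7.5 pos [515.5  -0.8  49.5] yaw -0.2616 tz [ 0. -0. -1.] F [0.4 0.1 0.4] w 77.0
shift [ 0.0081 -0.0021 -0.0019] turn 0.0001
18877 ((512.3687133789062, 0.4264776408672333), 41.63234329223633) [511.38509754   1.53133765  86.64731008]
```

View pics/w3.png

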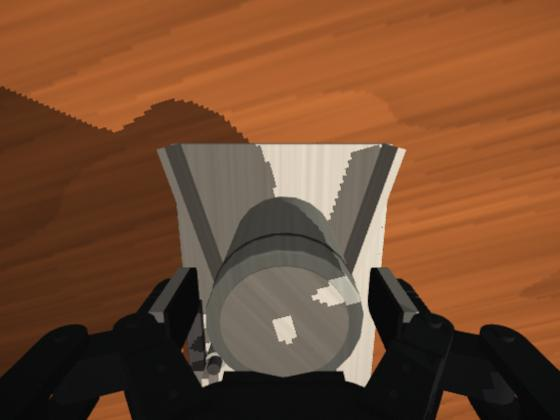

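The tin stands upright and free at (285,315) in the funnel, evenly spaced from the pads and rails. I regrip and start pushing along tool -x.

arm_command(rows=[[[0,0,0],[0,0,0]],[[0,0,0],[0,0,0]],[[0,0,0],[0,0,0]],[[0,0,0],[0,0,0]],[[0,0,0],[0,0,0]]], grip=0)

```text
clock: 8.05
position: [515.7, -0.7, 49.9]
ee_rot: [0.13, 0.991, 0.0, 0.0]
contact_force: [-0.2, 0.6, 4.4]
gripper_width: 58.6
grasp_force: 64.8
```

arm_command(rows=[[[-0.02,0,-0.002],[0,0,0]],[[-0.04,0,-0.002],[0,0,0]],[[-0.06,0,-0.002],[0,0,0]],[[-0.08,0,-0.002],[0,0,0]],[[-0.08,0,-0.002],[0,0,0]]])

```text
clock: 8.55
position: [533.6, -6.5, 49.9]
ee_rot: [0.131, 0.991, -0.001, -0.001]
contact_force: [-3.1, 1.8, 4.6]
gripper_width: 58.8
grasp_force: 65.5
```

arm_command(rows=[[[-0.012,0,0],[0,0,0]],[[-0.024,0,0],[0,0,0]],[[-0.036,0,0],[0,0,0]],[[-0.048,0,0],[0,0,0]],[[-0.06,0,0],[0,0,0]]])

```text
clock: 9.05
position: [546.5, -10.2, 50.1]
ee_rot: [0.131, 0.991, -0.001, -0.003]
contact_force: [-7.1, 3.3, 11.2]
gripper_width: 58.7
grasp_force: 66.1
```

arm_command(rows=[[[-0.012,0,0],[0,0,0]],[[-0.024,0,0],[0,0,0]],[[-0.036,0,0],[0,0,0]],[[-0.048,0,0],[0,0,0]],[[-0.06,0,0],[0,0,0]]])

```text
clock: 9.55
position: [559.1, -14.4, 50.2]
ee_rot: [0.131, 0.991, -0.001, -0.005]
contact_force: [-13.0, 4.0, 14.4]
gripper_width: 58.8
grasp_force: 66.1
```

arm_command(rows=[[[-0.01,0,-0.004],[0,0,0]],[[-0.02,0,-0.006],[0,0,0]],[[-0.03,0,-0.006],[0,0,0]],[[-0.04,0,-0.006],[0,0,0]],[[-0.05,0,-0.006],[0,0,0]]])

```text
clock: 10.05
position: [575.4, -16.9, 50.6]
ee_rot: [0.131, 0.991, -0.0, -0.001]
contact_force: [-2.3, 2.0, -5.1]
gripper_width: 58.6
grasp_force: 65.1
```

arm_command(rows=[[[-0.01,0,0],[0,0,0]],[[-0.02,0,0],[0,0,0]],[[-0.03,0,0],[0,0,0]],[[-0.04,0,0],[0,0,0]],[[-0.05,0,0],[0,0,0]]])

```text
clock: 10.55
position: [588.2, -20.1, 51.7]
ee_rot: [0.13, 0.991, 0.0, 0.0]
contact_force: [-1.6, 2.4, -4.2]
gripper_width: 58.7
grasp_force: 65.1
```

```bash
cat > a.py <<'E'
from h import *
to((573.3,-16.9),50,-.262)
s=arm.read_state(); q=np.array(s['position'])[:2]-[573.3,-16.9]; c,n=np.cos(-.262),np.sin(-.262)
print('lane',q@[c,n],q@[-n,c])
F=np.array(s['contact_force'][:2]); print('F lane',F@[c,n],F@[-n,c])
E
python3 a.py
```

```text
t 10.55 pos [588.2 -20.1  51.7] yaw -0.2616 tz [ 0.001  0.    -1.   ] F [-1.6  2.4 -4.2] w 58.7
shift [ 0.0611 -0.003   0.0068] turn 0.0001
lane 15.268266591723915 0.7521151482519937
F lane -2.1822925345259057 1.8785050723851162
```

arm_command(rows=[[[-0.008,0,0.003],[0,0,0]],[[-0.016,0,0.005],[0,0,0]],[[-0.024,0,0.006],[0,0,0]],[[-0.032,0,0.006],[0,0,0]],[[-0.04,0,0.006],[0,0,0]]])

```text
clock: 11.05
position: [597.6, -22.9, 50.0]
ee_rot: [0.13, 0.991, 0.0, 0.0]
contact_force: [-1.2, 2.2, -4.2]
gripper_width: 58.6
grasp_force: 65.1
```

```bash
python3 a.py
python3 - <<'E'
from h import *
im,d=snap('top'); cv2.imwrite('pics/t2.png',cv2.resize(im[125:265,200:320],None,fx=4,fy=4,interpolation=2))
E
```

```text
t 11.05 pos [597.6 -22.9  50. ] yaw -0.2617 tz [ 0.  0. -1.] F [-1.2  2.2 -4.2] w 58.6
shift [ 1.002e-01 -2.100e-03  1.000e-04] turn 0.0001
lane 25.04093118916246 0.5400937289646635
F lane -1.7046172191947668 1.8530332486737575
```

View pics/t2.png

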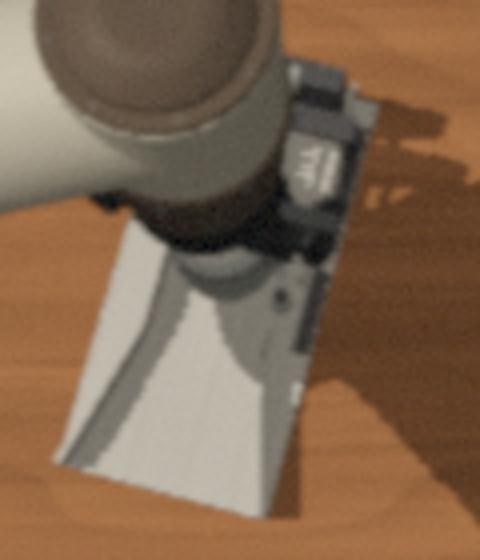

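The top view shows the tin past the gate pin (280,297), with the flap open along its flank. I keep pushing gently.

arm_command(rows=[[[-0.008,0,0.002],[0,0,0]],[[-0.016,0,0.003],[0,0,0]],[[-0.024,0,0.003],[0,0,0]],[[-0.032,0,0.003],[0,0,0]],[[-0.04,0,0.003],[0,0,0]]])

```text
clock: 11.6
position: [605.4, -25.2, 50.1]
ee_rot: [0.13, 0.991, -0.0, -0.002]
contact_force: [-7.5, 5.1, 3.9]
gripper_width: 59.1
grasp_force: 65.3
```

```bash
python3 a.py
```

```text
t 11.6 pos [605.4 -25.2  50.1] yaw -0.2616 tz [-0.004 -0.    -1.   ] F [-7.5  5.1  3.9] w 59.1
shift [ 0.1327 -0.0013  0.0009] turn 0.0001
lane 33.1785578421114 0.3509553353807586
F lane -8.530496790662985 2.970900838963141
```

arm_command(rows=[[[-0.006,0,0],[0,0,0]],[[-0.012,0,0],[0,0,0]],[[-0.018,0,0],[0,0,0]],[[-0.024,0,0],[0,0,0]],[[-0.024,0,0],[0,0,0]]])

```text
clock: 12.1
position: [611.2, -26.7, 50.1]
ee_rot: [0.13, 0.991, -0.0, -0.002]
contact_force: [-7.6, 6.0, 3.9]
gripper_width: 58.6
grasp_force: 65.3
```

```bash
python3 a.py
```

```text
t 12.1 pos [611.2 -26.7  50.1] yaw -0.2615 tz [-0.004 -0.    -1.   ] F [-7.6  6.   3.9] w 58.6
shift [ 0.1566 -0.0013  0.0008] turn 0.0001
lane 39.149561163886546 0.351293258143599
F lane -8.866344327848036 3.8176206864181403
```

arm_command(rows=[[[-0.006,0,0],[0,0,0]],[[-0.012,0,0],[0,0,0]],[[-0.018,0,0],[0,0,0]],[[-0.024,0,0],[0,0,0]],[[-0.024,0,0],[0,0,0]]])

```text
clock: 12.6
position: [616.8, -28.2, 50.1]
ee_rot: [0.13, 0.991, -0.0, -0.002]
contact_force: [-7.0, 5.4, 4.3]
gripper_width: 59.1
grasp_force: 65.4
```

```bash
python3 a.py
```

```text
t 12.6 pos [616.8 -28.2  50.1] yaw -0.2615 tz [-0.004 -0.    -1.   ] F [-7.   5.4  4.3] w 59.1
shift [ 0.1796 -0.0014  0.0011] turn 0.0002
lane 44.8943889846951 0.37573347606165974
F lane -8.175787741230268 3.376259244260665
```

arm_command(rows=[[[-0.004,0,0],[0,0,0]],[[-0.008,0,0],[0,0,0]],[[-0.008,0,0],[0,0,0]]])

```text
clock: 12.9
position: [618.5, -28.7, 50.1]
ee_rot: [0.13, 0.991, -0.0, -0.002]
contact_force: [-7.6, 6.1, 4.3]
gripper_width: 58.5
grasp_force: 65.4
```

arm_command(rows=[[[-0.004,0,0],[0,0,0]],[[-0.008,0,0],[0,0,0]],[[-0.008,0,0],[0,0,0]]])

```text
clock: 13.2
position: [620.3, -29.2, 50.1]
ee_rot: [0.13, 0.991, -0.0, -0.002]
contact_force: [-7.9, 6.7, 4.6]
gripper_width: 58.4
grasp_force: 65.4
```

```bash
python3 a.py
```

```text
t 13.2 pos [620.3 -29.2  50.1] yaw -0.2616 tz [-0.005 -0.    -1.   ] F [-7.9  6.7  4.6] w 58.4
shift [ 0.1944 -0.0013  0.0012] turn 0.0001
lane 48.60862033012839 0.3411490067292675
F lane -9.375243430888244 4.403098087430097
```

arm_command(rows=[[[-0.004,0,0],[0,0,0]],[[-0.006,0,0],[0,0,0]],[[-0.006,0,0],[0,0,0]]])

```text
clock: 13.5
position: [621.6, -29.5, 50.1]
ee_rot: [0.13, 0.991, -0.0, -0.002]
contact_force: [-8.3, 7.2, 4.4]
gripper_width: 58.4
grasp_force: 65.4
```

arm_command(rows=[[[-0.004,0,0],[0,0,0]],[[-0.006,0,0],[0,0,0]],[[-0.006,0,0],[0,0,0]]])

```text
clock: 13.8
position: [623.1, -29.9, 50.1]
ee_rot: [0.13, 0.991, -0.0, -0.003]
contact_force: [-9.7, 5.7, 5.2]
gripper_width: 58.7
grasp_force: 65.4
```

```bash
python3 a.py
```

```text
t 13.8 pos [623.1 -29.9  50.1] yaw -0.2616 tz [-0.005  0.    -1.   ] F [-9.7  5.7  5.2] w 58.7
shift [ 0.2057 -0.0014  0.0014] turn 0.0001
lane 51.41688723006949 0.36214592891217734
F lane -10.807064127384253 2.981110210128925
```

arm_command(rows=[[[-0.004,0,0],[0,0,0]],[[-0.004,0,0],[0,0,0]]])

```text
clock: 14.0
position: [624.0, -30.1, 50.1]
ee_rot: [0.13, 0.991, -0.0, -0.002]
contact_force: [-8.7, 6.3, 4.8]
gripper_width: 58.8
grasp_force: 65.4
```

```bash
python3 a.py
python3 - <<'E'
from h import *
im,d=snap('top'); cv2.imwrite('pics/t3.png',cv2.resize(im[165:225,230:300],None,fx=8,fy=8,interpolation=2))
E
```

```text
t 14.0 pos [624.  -30.1  50.1] yaw -0.2616 tz [-0.005  0.    -1.   ] F [-8.7  6.3  4.8] w 58.8
shift [ 0.2098 -0.0013  0.0014] turn 0.0001
lane 52.441067860473176 0.34521042512745304
F lane -9.99157620791132 3.8318380081860304
```

View pics/t3.png

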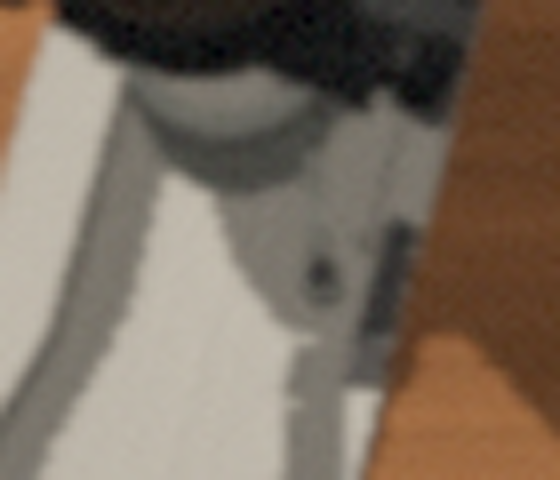

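The gate is still open: the pin shows at (320,275), but no flap lies across the lane. From here I check the gate numerically from depth, alongside the force.

```bash
cat >> a.py <<'E'
im,d=snap('top'); P=cloud('top',d); Z=P[...,2]; v=P[...,:2]-[573.3,-16.9]; lx=v@[c,n]; ly=v@[-n,c]
m=(abs(lx-1)<10)&(ly>-28)&(ly<0)&(Z>22)&(Z<38); print('flap px',m.sum())
try: print([(round(r['score'],2),np.round(r['position'])) for r in arm.spot_in('top','gate')[:2]])
except Exception as e: print(e)
E
python3 a.py
```

```text
t 14.05 pos [624.  -30.1  50.1] yaw -0.2616 tz [-0.005  0.    -1.   ] F [-8.1  6.6  4. ] w 58.9
shift [ 0.2097 -0.0013  0.0013] turn 0.0001
lane 52.43707273134768 0.3496751795671127
F lane -9.509255709686396 4.235387791758812
flap px 0
[(0.56, array([270., 197.]))]
```

arm_command(rows=[[[-0.004,0,0],[0,0,0]],[[-0.004,0,0],[0,0,0]]])

```text
clock: 14.35
position: [625.0, -30.4, 50.1]
ee_rot: [0.13, 0.991, -0.0, -0.003]
contact_force: [-8.8, 6.7, 5.2]
gripper_width: 58.7
grasp_force: 65.4
```

```bash
python3 a.py
```

```text
t 14.35 pos [625.  -30.4  50.1] yaw -0.2617 tz [-0.005  0.    -1.   ] F [-8.8  6.7  5.2] w 58.7
shift [ 0.2137 -0.0013  0.0014] turn 0.0001
lane 53.420811220580504 0.34043537838879345
F lane -10.208873931996905 4.1982835774392075
flap px 0
[(0.58, array([380., 151.])), (0.47, array([268., 200.]))]
```

arm_command(rows=[[[-0.004,0,0],[0,0,0]],[[-0.004,0,0],[0,0,0]]])

```text
clock: 14.65
position: [626.0, -30.6, 50.1]
ee_rot: [0.13, 0.991, -0.0, -0.003]
contact_force: [-9.2, 6.3, 4.3]
gripper_width: 58.6
grasp_force: 65.4
```

```bash
python3 a.py
```

```text
t 14.65 pos [626.  -30.6  50.1] yaw -0.2616 tz [-0.005  0.    -1.   ] F [-9.2  6.3  4.3] w 58.6
shift [ 0.2177 -0.0014  0.0015] turn 0.0001
lane 54.41375012992056 0.3726747070610177
F lane -10.48012286182095 3.735430687887416
flap px 0
[(0.41, array([272., 200.]))]
```

arm_command(rows=[[[-0.004,0,0],[0,0,0]],[[-0.004,0,0],[0,0,0]]])

```text
clock: 14.95
position: [627.0, -30.9, 50.1]
ee_rot: [0.13, 0.991, -0.0, -0.002]
contact_force: [-8.5, 6.1, 4.5]
gripper_width: 58.9
grasp_force: 65.5
```

```bash
python3 a.py
```

```text
t 14.95 pos [627.  -30.9  50.1] yaw -0.2617 tz [-0.005  0.    -1.   ] F [-8.5  6.1  4.5] w 58.9
shift [ 0.2221 -0.0015  0.0013] turn 0.0001
lane 55.516287688770014 0.40012782444620854
F lane -9.756932315145253 3.724545725228522
flap px 0
[]
```

arm_command(rows=[[[-0.004,0,0],[0,0,0]],[[-0.004,0,0],[0,0,0]]])

```text
clock: 15.25
position: [627.6, -31.2, 50.1]
ee_rot: [0.13, 0.991, -0.0, -0.003]
contact_force: [-8.6, 5.4, 5.4]
gripper_width: 58.8
grasp_force: 65.5
```

```bash
python3 a.py
```

```text
t 15.25 pos [627.6 -31.2  50.1] yaw -0.2612 tz [-0.006 -0.    -1.   ] F [-8.6  5.4  5.4] w 58.8
shift [ 0.2248 -0.0008  0.0017] turn 0.0003
lane 56.19939592630561 0.2568920551831546
F lane -9.650713970292594 2.954163902360717
flap px 28
[(0.58, array([265., 195.]))]
```

arm_command(rows=[[[-0.003,0,0],[0,0,0]],[[-0.003,0,0],[0,0,0]]])

```text
clock: 15.55
position: [628.0, -31.4, 50.1]
ee_rot: [0.13, 0.991, -0.0, -0.003]
contact_force: [-10.0, 7.1, 5.8]
gripper_width: 58.8
grasp_force: 65.5
```

```bash
python3 a.py
```

```text
t 15.55 pos [628.  -31.4  50.1] yaw -0.2611 tz [-0.006 -0.    -1.   ] F [-10.    7.1   5.8] w 58.8
shift [ 0.2263 -0.0005  0.0019] turn 0.0003
lane 56.5696162363051 0.18127309310786366
F lane -11.505511386849038 4.278253684210531
flap px 28
[(0.46, array([265., 198.]))]
```

The gate has snapped shut: the flap is back in place at 28 px, the same as at rest. I stop pushing and ease the tin back with the plate.

arm_command(rows=[[[0.01,0,0],[0,0,0]],[[0.022,0,0],[0,0,0]],[[0.034,0,0],[0,0,0]],[[0.046,0,0],[0,0,0]],[[0.054,0,0],[0,0,0]]])

```text
clock: 16.15
position: [618.4, -28.7, 49.9]
ee_rot: [0.13, 0.991, -0.0, 0.001]
contact_force: [-1.8, -0.5, 0.5]
gripper_width: 58.8
grasp_force: 65.1
```

arm_command(rows=[[[0.006,0,0],[0,0,0]],[[0.01,0,0],[0,0,0]],[[0.01,0,0],[0,0,0]]])

```text
clock: 16.45
position: [616.1, -28.0, 49.9]
ee_rot: [0.13, 0.991, -0.0, 0.001]
contact_force: [0.1, -2.1, 2.9]
gripper_width: 59.0
grasp_force: 65.3
```

```bash
python3 a.py
```

```text
t 16.45 pos [616.1 -28.   49.9] yaw -0.2615 tz [ 0.001 -0.    -1.   ] F [ 0.1 -2.1  2.9] w 59.0
shift [ 0.1767 -0.0014 -0.0006] turn 0.0002
lane 44.179157146602044 0.3760473531000166
F lane 0.6258145816205793 -2.0213783271861785
flap px 27
[(0.52, array([262., 196.]))]
```

arm_command(rows=[[[0.01,0,0],[0,0,0]],[[0.02,0,0],[0,0,0]],[[0.024,0,0],[0,0,0]],[[0.024,0,0],[0,0,0]]])

```text
clock: 16.95
position: [610.3, -25.9, 49.9]
ee_rot: [0.13, 0.991, 0.0, 0.001]
contact_force: [0.3, -1.8, 5.6]
gripper_width: 58.9
grasp_force: 65.4
```

arm_command(rows=[[[0,0,0],[0,0,0]],[[0,0,0],[0,0,0]],[[0,0,0],[0,0,0]],[[0,0,0],[0,0,0]],[[0,0,0],[0,0,0]]], grip=1)

```text
clock: 17.45
position: [609.6, -26.0, 49.0]
ee_rot: [0.131, 0.991, 0.0, -0.0]
contact_force: [0.9, -0.2, -1.1]
gripper_width: 85.5
grasp_force: 0.0
```

```bash
cat >> a.py <<'E'
im,d=snap('wrist'); P=cloud('wrist',d); Z=P[...,2]; v=P[...,:2]-[573.3,-16.9]; lx=v@[c,n]; ly=v@[-n,c]
m=(Z>82)&(Z<91)&(abs(ly)<28)&(lx>-10)&(lx<75)
if m.any(): print('tin top lx',np.percentile(lx[m],[1,50,99]).round(1),'z',np.percentile(Z[m],[5,50,95]).round(1))
E
python3 a.py
```

```text
t 17.45 pos [609.6 -26.   49. ] yaw -0.2618 tz [-0.  0. -1.] F [ 0.9 -0.2 -1.1] w 85.5
shift [ 0.1498 -0.0023 -0.0038] turn 0.0001
lane 37.45685539323252 0.5853294986340263
F lane 0.8909287288237476 0.02520973108609406
flap px 38
[(0.63, array([260., 194.]))]
tin top lx [ 5.9 30.7 59.9] z [85.3 86.7 87.8]
```

Released with no contact. I retreat straight up, then check.

arm_command(rows=[[[0,0,-0.05],[0,0,0]],[[0,0,-0.15],[0,0,0]],[[0,0,-0.3],[0,0,0]],[[0,0,-0.45],[0,0,0]],[[0,0,-0.6],[0,0,0]]])

```text
clock: 18.1
position: [609.6, -26.2, 202.0]
ee_rot: [0.13, 0.991, 0.0, 0.001]
contact_force: [0.4, 0.8, 0.1]
gripper_width: 85.5
grasp_force: 0.0
```

arm_command(rows=[[[0.15,0,-0.1],[0,0,0]],[[0.3,0,-0.1],[0,0,0]],[[0.45,0,-0.1],[0,0,0]],[[0.6,0,-0.1],[0,0,0]],[[0.6,0,-0.1],[0,0,0]]])

```text
clock: 18.6
position: [460.8, 12.7, 225.6]
ee_rot: [0.13, 0.992, 0.001, 0.0]
contact_force: [1.0, 0.6, 0.1]
gripper_width: 85.7
grasp_force: 0.0
```

```bash
cat > c.py <<'E'
from h import *
c,n=np.cos(-.262),np.sin(-.262)
im,d=snap('top'); P=cloud('top',d); Z=P[...,2]; v=P[...,:2]-[573.3,-16.9]; lx=v@[c,n]; ly=v@[-n,c]
m=(abs(lx-1)<10)&(ly>-28)&(ly<0)&(Z>22)&(Z<38); print('flap px',m.sum())
m=(Z>82)&(Z<91)&(abs(ly)<34)&(lx>-10)&(lx<80); q=np.c_[lx[m],ly[m]].astype(np.float32)
print('tin top',m.sum(),cv2.minEnclosingCircle(q),np.percentile(lx[m],[1,99]),np.percentile(Z[m],[3,50,97]))
A=np.c_[q,np.ones(len(q))]; print('tilt',np.linalg.lstsq(A,Z[m],rcond=None)[0][:2])
m=(Z>60)&(Z<70)&(abs(ly)<24)&(lx>45)&(lx<100); print('plate lx',np.percentile(lx[m],[2,50]) if m.any() else None)
for s in('jug','tamper','cups'): print(s,[(round(r['score'],2),np.round(r['position'])) for r in arm.spot_in('top',s)[:1]])
E
python3 c.py
```

```text
flap px 40
tin top 572 ((33.45261001586914, 2.971782684326172), 30.079320907592773) [ 4.95343122 60.63798467] [84.33292543 87.28767584 89.82813641]
tilt [ 0.00725854 -0.00078065]
plate lx [62.95515373 67.24149774]
jug []
tamper [(0.84, array([125., 152.]))]
cups [(0.79, array([379., 150.]))]
```

```bash
python3 -c "
from bench import arm
print(arm.job_done())"
```

```text
the job is handed in; nothing more can be done
None
```

The coffee tin stands upright at home (lane x about 33 mm), held between the sprung plate and the shut gate; the arm is clear of everything, and the job was handed in after about 19 s of the 64 s allowed.

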